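Lay out the date-stamping place

ROBOT

A 6-joint arm with a two-finger parallel gripper is mounted at the origin on the work surface. World frame = base frame: x ahead of the robot, y to its left, z up, the work surface at z = 0. Lengths are in mm, angles in rad, forces in N, time in s.
With the tool pointing down it reaches from about 250 to 725 mm from the base axis. Payload 9.7 kg.
Tool frame: the origin (TCP) lies on the centre line of the jaws, within the pads' length; the fingertips stand 14 mm ahead of it and the grasp point (between the pads) lies 5 mm behind it; z points along the fingers, y is the line along which they close (so a half turn about z gives the same grasp; the last joint's range is limited). The gripper opens to 85 mm and grips with 20 to 120 N. Pads are 22 mm wide; open, the fingers measure 114 mm over their backs; the gripper's body (76 mm by 85 mm) begins 54 mm behind the grasp point. The pads swing forward as they close: fully open they stand 13 mm farther back than shut.
Start: joints at [1.143, 0.087, 0.176, 1.66, 0, 1.571], TCP at [228.176, 500.433, 245.284] pointing down, gripper open.
Joint ranges: [-3.13, 3.13], [-0.85, 1.81], [-1.15, 1.24], [-2.2, 2.28], [-1.44, 1.52], [-3.14, 3.14]. Speed limits (rad/s): [2.22, 2.22, 2.57, 3.14, 3.14, 3.14].

INTERFACE

Orientations are given as a rotation vector (axis times angle).
In Python, from workcell import robot gives the robot as it stands. The module is installed in compiled form; this text tells all that it offers.
- The arm moves only by the tool servo_tool, never from a script. Its argument "targets" is a list of rows, each an object with "rot": the turn, a rotation vector about the tool's x, y, z in degrees, a list of three; "translation": the shift along the tool's x, y, z in mm, a list of three; "fingers": the closure, from -1 (fully open) to 1 (shut). In form: [{"rot": [ax, ay, az], "translation": [dx, dy, dz], "fingers": fingers}, ...]. A call has 1 to 12 rows; each row shifts and turns the commanded pose from where the row before left it, along the tool's axes as they then stand; what a row does not reach is not made up. A row lasts 1/12 s, in which the tool goes at most 41.7 mm and 7.16 degrees, less where a joint would pass 70% of its speed; a pose out of reach is approached as far as the arm can. A call with a gripper value outside its range is refused whole. The fingers move at their own pace and stop on an object; "squeeze" is the grip in N (left out, the last holds). Time passes only in rows, so rows that do not move let the fingers close. It gives the time, the measured TCP pose, the force, the opening and the grip force at its end, in the units of the state.
- robot.get_state(): the state, without advancing time (a new reading comes with each control period).
- robot.camera(name): name is "scene" or "top" or "wrist"; returns a dict with "color" (384x512x3 uint8, red, green, blue), "depth" (384x512 float32, mm along the optical axis (not along the pixel's ray), 0 where there is no reading), "fx", "fy", "cx", "cy" (pixels), "eye" and "rotation" of the camera in the world; the wrist camera has in their place "T_tool_cam" (4x4, takes a point from camera to tool coordinates, whose origin is the TCP and whose axes are the flange's). Camera axes: x right, y up, looking along -z (the intrinsics and any distortion apply to the point x, -y, -z); pixel columns grow to the right and rows downward; lengths in mm; the calibration is good to about 2 mm. The wrist camera is an equidistant fisheye: a pixel r from the principal point sees the ray r / f radians off the axis. A picture is of the moment at which its call begins: read the wrist's pose just before it.
- robot.hand_in(): hands the job in; it is judged then, once.
The state is a dict: "clock": time; "joint_positions": joint angles; "dq": joint speeds; "effort": joint torques, N m; "eef_pos": TCP position; "ee_rot": TCP orientation; "wrist_force": force on the tool from outside, world axes, zero at the start; "wrist_torque": the same for the moment, N m; "finger_gap": finger opening in mm; "grasp_force": force on a finger pad.
Only numpy, scipy, OpenCV 4.12 (cv2) and the standard library are available. Lean on these libraries where they do the work, as an engineer would, in place of code of your own. Each camera call takes 0.05 s, during which the arm holds its last target. There are 200 camera calls.

TASK

Set up the date-stamping place on the library desk: put the blue ink pad midway between the slip tray and the barcode reader, centred on the line between them and with its long sides parallel to the tray's long sides, and stand the red-handled stamp upright on the middle of the pad. Stand the green pencil pot midway between the pad and the slip tray, and the brass bell midway between the pad and the barcode reader, both upright on the desk and in line with the others. Leave the black-handled stamp where it is.

Things in the scene. Friction and masses are not known exactly. Their poses are not given: they have to be found in the camera images.
- ink_pad: ink pad: closed blue tin with a white panel on top, 95 x 64 mm and 18 mm high, about 0.12 kg, loose. Origin: centre of its underside. Its x axis runs along the 95 mm sides; z up. Its flat top carries the stamp.
- red_stamp: date stamp with a RED handle, 105 mm high, standing upright, loose, about 0.09 kg. Origin: centre of its underside. Steel foot 45 x 30 mm (x, y) and 30 mm high, above it a round neck and a straight round handle 24 mm in diameter from 43 to 95 mm above the underside, with a domed end.
- black_stamp: date stamp of the same shape and size, with a BLACK handle; loose. Not part of the job: it must stay where it stands. Origin: centre of its underside.
- pencil_pot: round green pot, 60 mm in diameter and 75 mm high with straight sides, full of short pencils (one piece with the pot) that rise to 93 mm; loose, about 0.15 kg. Origin: centre of its underside; z up.
- desk_bell: brass desk bell on a black foot, round, 58 mm in diameter with straight sides up to 28 mm, then domed, 55 mm high in all with a small plunger on top; loose, about 0.18 kg. Origin: centre of its underside; z up.
- slip_tray: wooden tray full of paper slips, fixed to the desk, 150 mm (its x axis) x 80 mm (its y axis), 60 mm high, 65 mm with the tabs. Origin: centre of its underside. Its 150 mm sides lie square to the line from its centre to the barcode reader's centre, which are 440 mm apart. It may be on the robot's left or on its right.
- barcode_reader: black upright desk-top barcode reader with a dark red window facing the robot and a yellow patch on top, fixed to the desk; base 90 mm (x) x 80 mm (y), 112 mm high. Origin: centre of the underside of its base. Its axes are parallel to the slip tray's. It stands across from the slip tray, 440 mm away centre to centre.
Not all that is in view belongs to the job. What is meant by the ink_pad is not orange, and is the larger of those in its own colour.

How it is judged (in metres and radians):
At the end, for the whole second after the job is handed in: Pad flat, centre 205-235 mm from tray and reader centres, 15 mm of their line, 0.2 rad of tray's x. Red stamp on pad, 15 mm of centre. Pot 92-130 mm from tray, bell likewise from reader, each 88-130 mm from pad, 18 mm of the line. All upright (0.1 rad), at rest, released (horizontal distance between ink_pad and slip_tray between 0.205 and 0.235 m and horizontal distance between ink_pad and barcode_reader between 0.205 and 0.235 m and x of ink_pad in the frame of slip_tray between -0.015 and 0.015 m and angle between the x axis of ink_pad and the x axis of slip_tray, either way round below 0.2 rad and horizontal distance between red_stamp and ink_pad below 0.015 m and z of red_stamp in the frame of ink_pad between 0.015 and 0.021 m and horizontal distance between pencil_pot and slip_tray between 0.092 and 0.13 m and horizontal distance between pencil_pot and ink_pad between 0.088 and 0.13 m and x of pencil_pot in the frame of slip_tray between -0.018 and 0.018 m and horizontal distance between desk_bell and barcode_reader between 0.092 and 0.13 m and horizontal distance between desk_bell and ink_pad between 0.088 and 0.13 m and x of desk_bell in the frame of barcode_reader between -0.018 and 0.018 m and height (world z) of each of ink_pad, pencil_pot, desk_bell below 0.004 m and angle between each of ink_pad, red_stamp, pencil_pot, desk_bell's own z axis and vertical below 0.1 rad and linear speed of each of ink_pad, red_stamp, pencil_pot, desk_bell below 0.01 m/s and angular speed of each of ink_pad, red_stamp, pencil_pot, desk_bell below 0.1 rad/s); the robot touches nothing.
It fails at once if the black-handled stamp is shifted by more than 20 mm or knocked over (distance of black_stamp from where it was at the start of the episode above 0.02 m or angle between black_stamp's own z axis and vertical above 0.3 rad).
It also fails if it takes over 109 s, if anything falls off the work surface, if the arm or the gripper's body presses on something with over 40 N, if the wrist force passes 120 N, or if a joint passes its speed limit or range.

## Working session

There is one attempt and no reset: what is moved stays moved. The work goes in short steps, Python scripts to look and compute and a tool call to move; the robot and the scene stay as the last step left them, time stands still between calls to the robot, and variables do not carry over. Pictures are saved under pics/ and viewed, at most 14 in all, crops included, and the job is handed in when it is done.

Besides the shell and the picture viewer there is one more tool, called after ">>>" as name(argument=value, ...), one argument or row to a line, values as JSON. servo_tool: Moves the arm, as the interface text tells. Its arguments: {"type":"object","properties":{"targets":{"type":"array","items":{"type":"object","properties":{"rot":{"type":"array","items":{"type":"number"}},"translation":{"type":"array","items":{"type":"number"}},"fingers":{"type":"number"}}}},"squeeze":{"type":"number"}},"required":["targets"]}

```bash
mkdir -p pics; cat > h.py <<'E'
import numpy as np, cv2
from workcell import robot
def snap(n,f):
    c=robot.camera(n); np.savez('pics/'+f+'.npz',**c); cv2.imwrite('pics/'+f+'.png',cv2.resize(c['color'][:,:,::-1],(800,600),interpolation=cv2.INTER_CUBIC)); return c
def world(c,u,v,z=None):
    d=np.array([(u-c['cx'])/c['fx'],-(v-c['cy'])/c['fy'],-1.])
    R=np.array(c['rotation']); R=R if R.shape==(3,3) else cv2.Rodrigues(R)[0]
    e=np.array(c['eye'],float); r=R@d
    if z is None: s=c['depth'][int(round(v)),int(round(u))]
    else: s=(z-e[2])/r[2]
    return e+s*r
E
python3 - <<'E'
from h import *
for n in('top','scene'):
    c=snap(n,n+'1'); print(n,c['eye'],np.round(c['rotation'],3).tolist(),c['fx'],c['cx'],c['cy'])
print(robot.get_state())
E
```

```text
top [ 280.41800706   52.58862231 1107.14772427] [0.174, -0.139, -1.587] 417.61775449731863 254.7925065182462 195.35420158671417
scene [1330.48825153  267.80010728  626.61937889] [0.664, 0.891, 1.652] 372.2597273195147 257.56447049529805 195.82797889533276
{'clock': 0.1, 'joint_positions': array([ 1.14300665e+00,  8.74461944e-02,  1.75227235e-01,  1.65977522e+00,
       -2.57648213e-05,  1.57081404e+00]), 'dq': array([ 0.00075089, -0.00218934,  0.00204885,  0.00054218, -0.00069272,
        0.00016081]), 'effort': array([-1.49398966e-04, -5.21557796e+01,  4.65653515e+01,  1.59937749e-02,
        7.17857091e-06, -2.85870911e-06]), 'eef_pos': array([228.10900008, 500.27870932, 244.63844875]), 'ee_rot': array([-6.66836699e-01, -3.06977043e+00,  1.84716819e-03]), 'wrist_force': array([ 0.56185269, -0.42571537, -0.14868142]), 'wrist_torque': array([-0.01158861, -0.00315956, -0.02993772]), 'grasp_force': 0.0, 'finger_gap': 85.32607086836026}
```

View pics/top1.png

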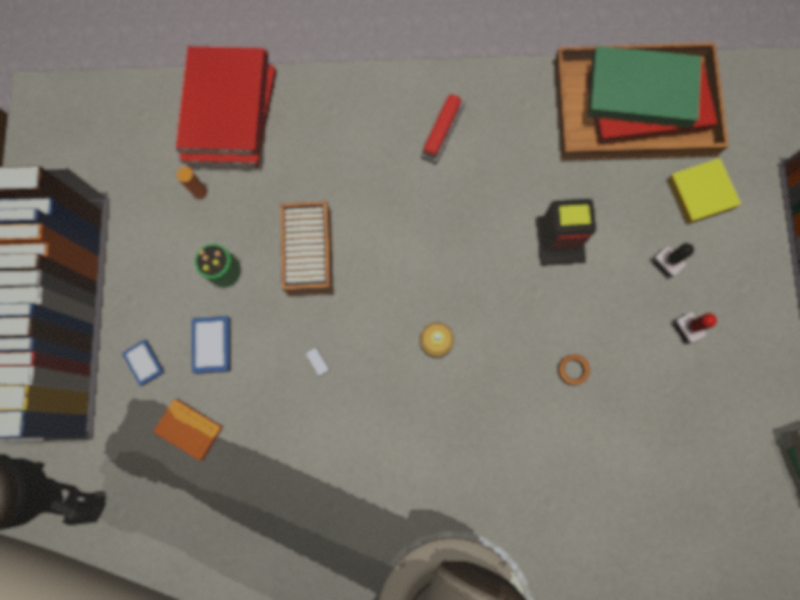

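View pics/scene1.png

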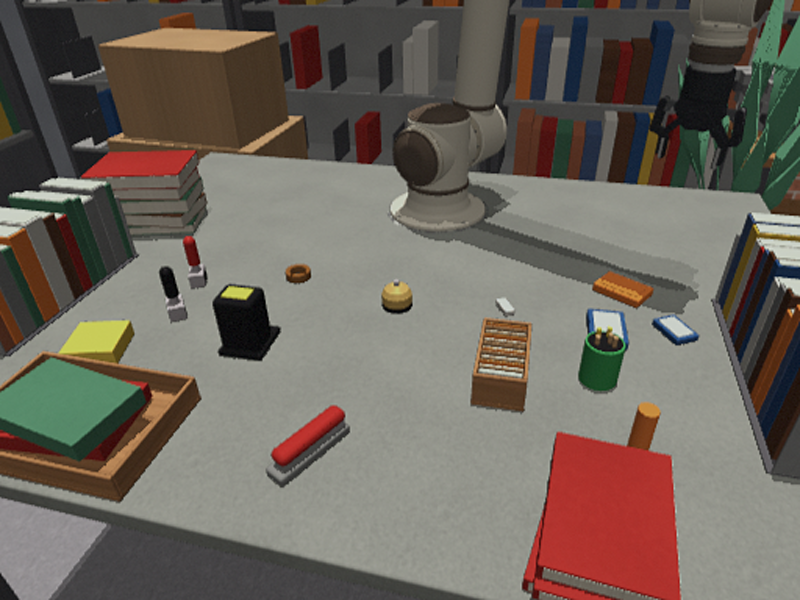

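The top view has the tray at (306,247), the reader at (567,235) and the pad at (211,344). The pot is at (213,262), the bell at (437,339), the red stamp at (697,326) and the black stamp at (675,258). The smaller blue pad and the orange one are decoys. Next I'll measure these.

```bash
python3 - <<'E'
from h import *
c=dict(np.load('pics/top1.npz')); R=cv2.Rodrigues(c['rotation'])[0]
v,u=np.mgrid[0:384,0:512]; d=c['depth'][...,None]
P=c['eye']+(np.dstack([(u-c['cx'])/c['fx'],-(v-c['cy'])/c['fy'],-np.ones(u.shape)])*d)@R.T
k=1.5625
for n,x,y,w,zl,zh in [('tray',306,247,60,50,75),('readertop',567,225,45,95,125),('readerbase',567,235,45,4,60),('pad',211,344,34,9,30),('pot',213,262,38,60,110),('bell',437,339,30,20,70),('redfoot',695,326,32,22,36),('redhandle',697,326,35,60,120),('black',675,258,33,22,36),('blackh',677,255,33,60,120)]:
    a=[int((y-w)/k),int((y+w)/k),int((x-w)/k),int((x+w)/k)]
    Q=P[a[0]:a[1],a[2]:a[3]].reshape(-1,3); Q=Q[(Q[:,2]>zl)&(Q[:,2]<zh)]
    if len(Q): r=cv2.minAreaRect(Q[:,:2].astype(np.float32)); print(n,len(Q),np.round(Q.mean(0),1),np.round(r[0],1),np.round(r[1],1),round(r[2],1))
T=[]
for x,y in [(306,247),(567,235),(211,344),(697,326),(675,258),(437,339)]:
    x,y=int(x/k),int(y/k); t=cv2.resize(c['color'][y-32:y+32,x-32:x+32,::-1],(256,256),interpolation=cv2.INTER_CUBIC); cv2.putText(t,f'{x-32},{y-32}',(2,12),0,.45,(255,255,255)); T.append(t)
cv2.imwrite('pics/m.png',np.vstack([np.hstack(T[:3]),np.hstack(T[3:])]))
print(P[150,300],P[230,250])
E
```

```text
tray 1645 [599.3 229.6  60. ] [600.9 230.3] [151.2  81.2] 1.7
readertop 690 [ 617.2 -206.8  109.7] [ 619.6 -209.3] [63.  71.3] 1.7
readerbase 700 [ 602.8 -208.4   16.2] [ 625.3 -222.2] [155.1 167.1] 86.8
pad 881 [441.  395.4  18.7] [442.  396.4] [95.5 66.1] 1.9
pot 444 [570.1 377.5  77. ] [571.5 379.5] [58.7 58.1] 81.0
bell 381 [437.7  12.9  40.5] [439.1  12.4] [55.3 55.1] 46.5
redfoot 168 [ 448.2 -404.6   30.3] [ 449.3 -408.2] [44.9 31. ] 27.4
redhandle 141 [ 448.  -404.2   91.1] [ 449.4 -407.9] [23.3 21.8] 50.1
black 149 [ 561.5 -382.    30.5] [ 563.4 -384.9] [43.8 31. ] 42.2
blackh 132 [ 561.1 -381.4   91.1] [ 562.8 -383.4] [22.6 19.7] 22.1
[629.12483104 -52.48165877  -1.46988782] [410.16044654  89.37887441   1.89978809]
```

View pics/m.png

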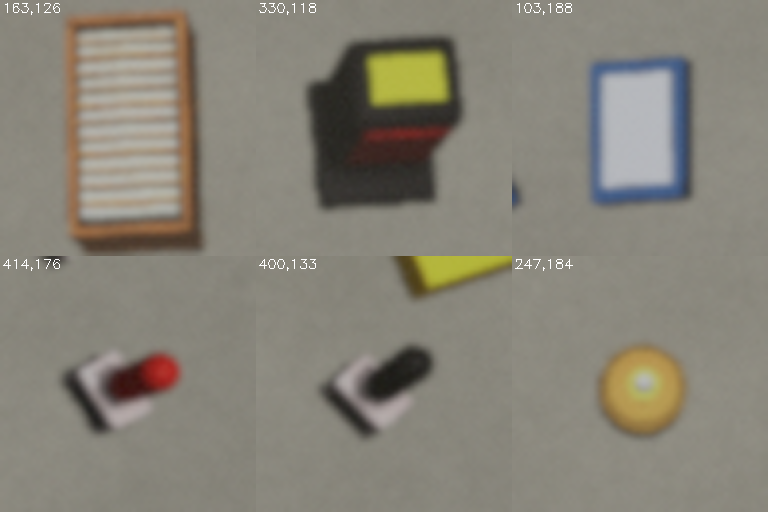

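>>> servo_tool(
  targets=[
    {"rot": [0, 0, -6.6], "translation": [0, 0, 0], "fingers": -1},
    {"rot": [0, 0, -6.6], "translation": [0, 0, 0], "fingers": -1},
    {"rot": [0, 0, -6.6], "translation": [0, 0, 0], "fingers": -1},
    {"rot": [0, 0, -6.6], "translation": [0, 0, 0], "fingers": -1},
    {"rot": [0, 0, 0], "translation": [-30, -16, 10], "fingers": -1},
    {"rot": [0, 0, 0], "translation": [-30, -16, 10], "fingers": -1},
    {"rot": [0, 0, 0], "translation": [-30, -16, 10], "fingers": -1},
    {"rot": [0, 0, 0], "translation": [-30, -16, 10], "fingers": -1},
    {"rot": [0, 0, 0], "translation": [-30, -16, 10], "fingers": -1},
    {"rot": [0, 0, 0], "translation": [-30, -16, 20], "fingers": -1},
    {"rot": [0, 0, 0], "translation": [-30.6, -14.7, 20], "fingers": -1},
    {"rot": [0, 0, 0], "translation": [0, 0, 0], "fingers": -1},
  ],
)

```text
clock: 1.1
eef_pos: [445.3, 393.1, 150.1]
ee_rot: [0.045, -3.138, 0.007]
wrist_force: [-0.9, 0.4, -0.9]
finger_gap: 85.3
grasp_force: 0.0
```

```bash
cat >> h.py <<'E'
def to(x,y,z,phi=None):
    s=robot.get_state(); R=cv2.Rodrigues(s['ee_rot'])[0]; p=s['eef_pos']
    ph=np.degrees(np.arctan2(R[1,1],R[0,1])); t=ph if phi is None else phi
    a=np.radians(t); Q=np.array([[-np.sin(a),-np.cos(a)*-1,0],[0,0,0],[0,0,0]])
    X=np.array([-np.sin(a),np.cos(a),0]); Y=np.array([np.cos(a),np.sin(a),0])
    d=np.array([x,y,z])-p
    print('t',s['clock'],'pos',p.round(1),'phi',ph.round(2),'tilt',R[:,2].round(4),'q',s['joint_positions'].round(2),'gap',round(s['finger_gap'],1),'F',s['wrist_force'].round(1))
    print('rz',round(-(t-ph),2),'then d tool',round(d@X,1),round(d@Y,1),round(-d[2],1))
E
sed -i '/Q=np.array/s/; Q=.*//' h.py
python3 -c "
from h import *
to(442,396.4,15,91.8)"
```

```text
t 1.1 pos [445.3 393.1 150.1] phi 91.66 tilt [-0.0034 -0.0047 -1.    ] q [ 0.72  0.18  0.1   1.49 -0.    0.69] gap 85.3 F [-0.9  0.4 -0.9]
rz -0.14 then d tool 3.2 3.4 135.1
```

>>> servo_tool(
  targets=[
    {"rot": [0, 0, 0], "translation": [3.2, 3.4, 15], "fingers": -1},
    {"rot": [0, 0, 0], "translation": [0, 0, 25], "fingers": -1},
    {"rot": [0, 0, 0], "translation": [0, 0, 25], "fingers": -1},
    {"rot": [0, 0, 0], "translation": [0, 0, 25], "fingers": -1},
    {"rot": [0, 0, 0], "translation": [0, 0, 20], "fingers": -1},
    {"rot": [0, 0, 0], "translation": [0, 0, 10], "fingers": -1},
    {"rot": [0, 0, 0], "translation": [0, 0, 5], "fingers": -1},
    {"rot": [0, 0, 0], "translation": [0, 0, 0], "fingers": -1},
    {"rot": [0, 0, 0], "translation": [0, 0, 0], "fingers": -1},
  ],
)

```text
clock: 1.85
eef_pos: [439.3, 400.4, 31.3]
ee_rot: [-0.052, 3.14, 0.001]
wrist_force: [0.4, 0.4, 0.4]
finger_gap: 85.6
grasp_force: 0.0
```

```bash
python3 -c "
from h import *
to(442,396.4,15,91.8)
snap('wrist','w1')"
```

```text
t 1.85 pos [439.3 400.4  31.3] phi 91.89 tilt [ 8.e-04  7.e-04 -1.e+00] q [ 0.74  0.21 -0.1   1.26 -0.    0.71] gap 85.6 F [0.4 0.4 0.4]
rz 0.09 then d tool -2.6 -4.1 16.3
```

View pics/w1.png

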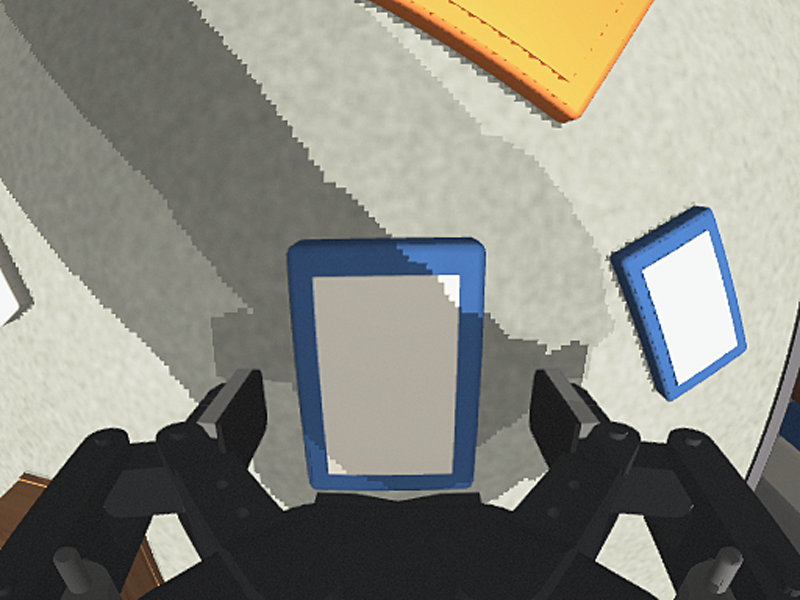

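The pad (290-485, 240-490) lies between the fingers, which are well clear of the small decoy. Next I descend and close.

>>> servo_tool(
  targets=[
    {"rot": [0, 0, 0], "translation": [-2.6, -4.1, 4], "fingers": -1},
    {"rot": [0, 0, 0], "translation": [0, 0, 6], "fingers": -1},
    {"rot": [0, 0, 0], "translation": [0, 0, 5], "fingers": -1},
    {"rot": [0, 0, 0], "translation": [0, 0, 1], "fingers": -1},
    {"rot": [0, 0, 0], "translation": [0, 0, 0], "fingers": -1},
    {"rot": [0, 0, 0], "translation": [0, 0, 0], "fingers": 1},
    {"rot": [0, 0, 0], "translation": [0, 0, 0], "fingers": 1},
    {"rot": [0, 0, 0], "translation": [0, 0, 0], "fingers": 1},
    {"rot": [0, 0, 0], "translation": [0, 0, 0], "fingers": 1},
    {"rot": [0, 0, 0], "translation": [0, 0, 0], "fingers": 1},
    {"rot": [0, 0, 0], "translation": [0, 0, 0], "fingers": 1},
  ],
  squeeze=40,
)

```text
clock: 2.82
eef_pos: [441.9, 396.2, 14.7]
ee_rot: [-0.052, 3.141, 0.001]
wrist_force: [-0.5, 0.4, 3.8]
finger_gap: 63.0
grasp_force: 45.2
```

```bash
python3 -c "
from h import *
to(442,396.4,15,91.8)"
```

```text
t 2.8167 pos [441.9 396.2  14.7] phi 91.9 tilt [ 5.e-04  5.e-04 -1.e+00] q [ 0.73  0.22 -0.12  1.23  0.    0.7 ] gap 63.0 F [-0.5  0.4  3.8]
rz 0.1 then d tool -0.1 0.2 -0.3
```

>>> servo_tool(
  targets=[
    {"rot": [0, 0, 0], "translation": [0, 0, -10], "fingers": 1},
    {"rot": [0, 0, 0], "translation": [0, 0, -20], "fingers": 1},
    {"rot": [0, 0, 0], "translation": [0, 0, -25], "fingers": 1},
    {"rot": [0, 0, 0], "translation": [0, 0, -25], "fingers": 1},
    {"rot": [0, 0, 0], "translation": [0, 0, -20], "fingers": 1},
    {"rot": [0, 0, 0], "translation": [-9, -24, -10], "fingers": 1},
    {"rot": [0, 0, 0], "translation": [-9, -24, 0], "fingers": 1},
    {"rot": [0, 0, 0], "translation": [-9, -24, 0], "fingers": 1},
    {"rot": [0, 0, 0], "translation": [-9, -24, 0], "fingers": 1},
    {"rot": [0, 0, 0], "translation": [-9, -24, 0], "fingers": 1},
    {"rot": [0, 0, 0], "translation": [-9, -24, 0], "fingers": 1},
    {"rot": [0, 0, 0], "translation": [-9, -24, 0], "fingers": 1},
  ],
)

```text
clock: 3.82
eef_pos: [510.4, 228.9, 124.7]
ee_rot: [0.052, -3.141, 0.0]
wrist_force: [0.4, 0.5, -0.8]
finger_gap: 62.4
grasp_force: 44.6
```

>>> servo_tool(
  targets=[
    {"rot": [0, 0, 0], "translation": [-9, -24, 0], "fingers": 1},
    {"rot": [0, 0, 0], "translation": [-9, -24, 0], "fingers": 1},
    {"rot": [0, 0, 0], "translation": [-9, -24, 0], "fingers": 1},
    {"rot": [0, 0, 0], "translation": [-9, -24, 0], "fingers": 1},
    {"rot": [0, 0, 0], "translation": [-9, -24, 0], "fingers": 1},
    {"rot": [0, 0, 0], "translation": [-9, -24, 0], "fingers": 1},
    {"rot": [0, 0, 0], "translation": [-9, -24, 0], "fingers": 1},
    {"rot": [0, 0, 0], "translation": [-9, -24, 0], "fingers": 1},
    {"rot": [0, 0, 0], "translation": [0, -10, 0], "fingers": 1},
    {"rot": [0, 0, 0], "translation": [0, 0, 0], "fingers": 1},
    {"rot": [0, 0, 0], "translation": [0, 0, 0], "fingers": 1},
  ],
)

```text
clock: 4.73
eef_pos: [588.5, 30.5, 124.3]
ee_rot: [0.05, -3.141, -0.0]
wrist_force: [0.1, 0.4, -0.6]
finger_gap: 63.0
grasp_force: 44.6
```

```bash
python3 -c "
from h import *
to(607.4,10.4,15.5,91.7)"
```

```text
t 4.7333 pos [588.5  30.5 124.3] phi 91.82 tilt [-6.e-04  3.e-04 -1.e+00] q [0.05 0.17 0.03 1.44 0.   0.02] gap 63.0 F [ 0.1  0.4 -0.6]
rz 0.12 then d tool -18.3 -20.6 108.8
```

>>> servo_tool(
  targets=[
    {"rot": [0, 0, 0], "translation": [-9.2, -10.3, 20], "fingers": 1},
    {"rot": [0, 0, 0], "translation": [-9.1, -10.3, 20], "fingers": 1},
    {"rot": [0, 0, 0], "translation": [0, 0, 20], "fingers": 1},
    {"rot": [0, 0, 0], "translation": [0, 0, 15], "fingers": 1},
    {"rot": [0, 0, 0], "translation": [0, 0, 10], "fingers": 1},
    {"rot": [0, 0, 0], "translation": [0, 0, 5], "fingers": 1},
    {"rot": [0, 0, 0], "translation": [0, 0, 0], "fingers": 1},
    {"rot": [0, 0, 0], "translation": [0, 0, 0], "fingers": 1},
  ],
)

```text
clock: 5.4
eef_pos: [608.0, 11.3, 35.1]
ee_rot: [-0.053, 3.14, 0.0]
wrist_force: [0.1, 0.5, -0.5]
finger_gap: 62.8
grasp_force: 44.5
```

```bash
python3 -c "
from h import *
to(607.4,10.4,15.5,91.7)"
```

```text
t 5.4 pos [608.   11.3  35.1] phi 91.93 tilt [ 7.e-04  1.e-04 -1.e+00] q [ 0.02  0.24 -0.05  1.27  0.   -0.02] gap 62.8 F [ 0.1  0.5 -0.5]
rz 0.23 then d tool 0.6 -0.9 19.6
```

>>> servo_tool(
  targets=[
    {"rot": [0, 0, 0], "translation": [0.6, -0.9, 8], "fingers": 1},
    {"rot": [0, 0, 0], "translation": [0, 0, 6], "fingers": 1},
    {"rot": [0, 0, 0], "translation": [0, 0, 4], "fingers": 1},
    {"rot": [0, 0, 0], "translation": [0, 0, 1.6], "fingers": 1},
    {"rot": [0, 0, 0], "translation": [0, 0, 0], "fingers": 1},
    {"rot": [0, 0, 0], "translation": [0, 0, 0], "fingers": 1},
    {"rot": [0, 0, 0], "translation": [0, 0, 0], "fingers": -1},
    {"rot": [0, 0, 0], "translation": [0, 0, 0], "fingers": -1},
    {"rot": [0, 0, 0], "translation": [0, 0, 0], "fingers": -1},
    {"rot": [0, 0, 0], "translation": [0, 0, 0], "fingers": -1},
  ],
)

```text
clock: 6.23
eef_pos: [607.3, 9.7, 14.7]
ee_rot: [-0.052, 3.141, -0.0]
wrist_force: [-0.1, 0.4, -0.3]
finger_gap: 85.6
grasp_force: 0.0
```

```bash
python3 -c "
from h import *
to(607.4,10.4,15.5,91.7)"
```

```text
t 6.2333 pos [607.3   9.7  14.7] phi 91.89 tilt [ 1.e-04 -0.e+00 -1.e+00] q [ 0.02  0.25 -0.08  1.24 -0.   -0.02] gap 85.6 F [-0.1  0.4 -0.3]
rz 0.19 then d tool -0.1 0.7 -0.8
```

>>> servo_tool(
  targets=[
    {"rot": [0, 0, 0], "translation": [0, 0, -15], "fingers": -1},
    {"rot": [0, 0, 0], "translation": [0, 0, -25], "fingers": -1},
    {"rot": [0, 0, 0], "translation": [0, 0, -25], "fingers": -1},
    {"rot": [0, 0, 0], "translation": [0, 0, -25], "fingers": -1},
    {"rot": [0, 0, 0], "translation": [0, 0, -25], "fingers": -1},
    {"rot": [0, 0, 0], "translation": [24, 0, 0], "fingers": -1},
    {"rot": [0, 0, 0], "translation": [24, 0, 0], "fingers": -1},
    {"rot": [0, 0, 0], "translation": [24, 0, 0], "fingers": -1},
    {"rot": [0, 0, 0], "translation": [24, 0, 0], "fingers": -1},
    {"rot": [0, 0, 0], "translation": [24, 0, 0], "fingers": -1},
    {"rot": [0, 0, 0], "translation": [24, 0, 0], "fingers": -1},
    {"rot": [0, 0, 0], "translation": [24, 0, 0], "fingers": -1},
  ],
)

```text
clock: 7.23
eef_pos: [438.2, 4.2, 129.6]
ee_rot: [-0.052, 3.141, -0.0]
wrist_force: [-0.2, 0.4, -0.0]
finger_gap: 85.5
grasp_force: 0.0
```

>>> servo_tool(
  targets=[
    {"rot": [0, 0, 7], "translation": [0, 0, 0], "fingers": -1},
    {"rot": [0, 0, 7], "translation": [0, 0, 0], "fingers": -1},
    {"rot": [0, 0, 7], "translation": [0, 0, 0], "fingers": -1},
    {"rot": [0, 0, 7], "translation": [0, 0, 0], "fingers": -1},
    {"rot": [0, 0, 7], "translation": [0, 0, 0], "fingers": -1},
    {"rot": [0, 0, 7], "translation": [0, 0, 0], "fingers": -1},
    {"rot": [0, 0, 7], "translation": [0, 0, 0], "fingers": -1},
    {"rot": [0, 0, 7], "translation": [0, 0, 0], "fingers": -1},
    {"rot": [0, 0, 7], "translation": [0, 0, 0], "fingers": -1},
    {"rot": [0, 0, 7], "translation": [0, 0, 0], "fingers": -1},
    {"rot": [0, 0, 7], "translation": [0, 0, 0], "fingers": -1},
    {"rot": [0, 0, 7], "translation": [0, 0, 0], "fingers": -1},
  ],
)

```text
clock: 8.23
eef_pos: [439.4, 4.2, 129.8]
ee_rot: [2.07, 2.363, 0.0]
wrist_force: [0.2, 0.5, 0.4]
finger_gap: 85.5
grasp_force: 0.0
```

>>> servo_tool(
  targets=[
    {"rot": [0, 0, 6.2], "translation": [0, 0, 0], "fingers": -1},
    {"rot": [0, 0, 0], "translation": [0, 0, 0], "fingers": -1},
    {"rot": [0, 0, 0], "translation": [0, 0, 0], "fingers": -1},
  ],
)

```text
clock: 8.48
eef_pos: [439.4, 4.2, 129.8]
ee_rot: [2.184, 2.258, 0.0]
wrist_force: [-0.1, -0.4, -0.2]
finger_gap: 85.4
grasp_force: 0.0
```

```bash
python3 -c "
from h import *
to(438.7,12.6,17,1.7)"
```

```text
t 8.4833 pos [439.4   4.2 129.8] phi 1.89 tilt [ 2.e-04  0.e+00 -1.e+00] q [ 0.01 -0.19 -0.31  1.45  0.    1.55] gap 85.4 F [-0.1 -0.4 -0.2]
rz 0.19 then d tool 8.4 -0.4 112.8
```

>>> servo_tool(
  targets=[
    {"rot": [0, 0, 0], "translation": [8.4, -0.4, 5], "fingers": -1},
    {"rot": [0, 0, 0], "translation": [0, 0, 18], "fingers": -1},
    {"rot": [0, 0, 0], "translation": [0, 0, 18], "fingers": -1},
    {"rot": [0, 0, 0], "translation": [0, 0, 18], "fingers": -1},
    {"rot": [0, 0, 0], "translation": [0, 0, 18], "fingers": -1},
    {"rot": [0, 0, 0], "translation": [0, 0, 18], "fingers": -1},
    {"rot": [0, 0, 0], "translation": [0, 0, 12], "fingers": -1},
    {"rot": [0, 0, 0], "translation": [0, 0, 5.5], "fingers": -1},
    {"rot": [0, 0, 0], "translation": [0, 0, 0], "fingers": -1},
    {"rot": [0, 0, 0], "translation": [0, 0, 0], "fingers": -1},
  ],
)

```text
clock: 9.32
eef_pos: [438.9, 12.8, 17.6]
ee_rot: [2.187, 2.255, 0.0]
wrist_force: [-0.0, 0.5, -0.1]
finger_gap: 85.2
grasp_force: 0.0
```

```bash
python3 -c "
from h import *
to(438.7,12.6,17,1.7)"
```

```text
t 9.3167 pos [438.9  12.8  17.6] phi 1.74 tilt [ 2.e-04  0.e+00 -1.e+00] q [ 0.03 -0.15 -0.49  1.22  0.    1.57] gap 85.2 F [-0.   0.5 -0.1]
rz 0.04 then d tool -0.2 -0.2 0.6
```

>>> servo_tool(
  targets=[
    {"rot": [0, 0, 0], "translation": [0, 0, 0.5], "fingers": 1},
    {"rot": [0, 0, 0], "translation": [0, 0, 0], "fingers": 1},
    {"rot": [0, 0, 0], "translation": [0, 0, 0], "fingers": 1},
    {"rot": [0, 0, 0], "translation": [0, 0, 0], "fingers": 1},
    {"rot": [0, 0, 0], "translation": [0, 0, 0], "fingers": 1},
    {"rot": [0, 0, 0], "translation": [0, 0, 0], "fingers": 1},
    {"rot": [0, 0, 0], "translation": [0, 0, -6], "fingers": 1},
    {"rot": [0, 0, 0], "translation": [0, 0, -15], "fingers": 1},
    {"rot": [0, 0, 0], "translation": [0, 0, -18], "fingers": 1},
    {"rot": [0, 0, 0], "translation": [0, 0, -18], "fingers": 1},
    {"rot": [0, 0, 0], "translation": [0, 0, -13], "fingers": 1},
  ],
)

```text
clock: 10.23
eef_pos: [439.0, 12.6, 88.6]
ee_rot: [2.188, 2.253, 0.001]
wrist_force: [0.7, 0.0, -2.1]
finger_gap: 55.6
grasp_force: 43.5
```

>>> servo_tool(
  targets=[
    {"rot": [0, 0, 0], "translation": [-13, 18.7, 0], "fingers": 1},
    {"rot": [0, 0, 0], "translation": [-13, 18.7, 0], "fingers": 1},
    {"rot": [0, 0, 0], "translation": [-13, 18.7, 0], "fingers": 1},
    {"rot": [0, 0, 0], "translation": [-13, 18.7, 0], "fingers": 1},
    {"rot": [0, 0, 0], "translation": [-13, 18.7, 0], "fingers": 1},
    {"rot": [0, 0, 0], "translation": [-13, 18.7, 0], "fingers": 1},
    {"rot": [0, 0, 0], "translation": [-13, 18.7, 0], "fingers": 1},
    {"rot": [0, 0, 0], "translation": [-13, 18.7, 0], "fingers": 1},
    {"rot": [0, 0, 0], "translation": [-13, 18.7, 0], "fingers": 1},
    {"rot": [0, 0, 0], "translation": [0, 0, 0], "fingers": 1},
    {"rot": [0, 0, 0], "translation": [0, 0, 0], "fingers": 1},
  ],
)

```text
clock: 11.15
eef_pos: [610.6, -99.9, 86.2]
ee_rot: [-2.189, -2.252, 0.001]
wrist_force: [-0.4, 0.0, -2.6]
finger_gap: 55.8
grasp_force: 43.7
```

```bash
python3 -c "
from h import *
to(610.7,-99.6,17.5,1.7)"
```

```text
t 11.15 pos [610.6 -99.9  86.2] phi 1.64 tilt [-1.1e-03  2.0e-04 -1.0e+00] q [-0.16  0.25  0.05  1.38  0.    1.38] gap 55.8 F [-0.4  0.  -2.6]
rz -0.06 then d tool 0.3 0.1 68.7
```

>>> servo_tool(
  targets=[
    {"rot": [0, 0, 0], "translation": [0, 0, 12], "fingers": 1},
    {"rot": [0, 0, 0], "translation": [0, 0, 15], "fingers": 1},
    {"rot": [0, 0, 0], "translation": [0, 0, 15], "fingers": 1},
    {"rot": [0, 0, 0], "translation": [0, 0, 12], "fingers": 1},
    {"rot": [0, 0, 0], "translation": [0, 0, 8], "fingers": 1},
    {"rot": [0, 0, 0], "translation": [0, 0, 4], "fingers": 1},
    {"rot": [0, 0, 0], "translation": [0, 0, 0], "fingers": 1},
    {"rot": [0, 0, 0], "translation": [0, 0, 0], "fingers": 1},
  ],
)

```text
clock: 11.82
eef_pos: [610.5, -99.3, 21.1]
ee_rot: [2.188, 2.254, 0.0]
wrist_force: [-0.9, -0.1, -2.1]
finger_gap: 56.1
grasp_force: 43.7
```

```bash
python3 -c "
from h import *
to(610.7,-99.6,17.3,1.7)"
```

```text
t 11.8167 pos [610.5 -99.3  21.1] phi 1.7 tilt [ 4.e-04 -0.e+00 -1.e+00] q [-0.16  0.28 -0.04  1.25  0.    1.38] gap 56.1 F [-0.9 -0.1 -2.1]
rz -0.0 then d tool -0.3 0.2 3.8
```

Next I set the bell down, release it and rise.

>>> servo_tool(
  targets=[
    {"rot": [0, 0, 0], "translation": [0, 0, 2], "fingers": 1},
    {"rot": [0, 0, 0], "translation": [0, 0, 1.8], "fingers": 1},
    {"rot": [0, 0, 0], "translation": [0, 0, 0], "fingers": 1},
    {"rot": [0, 0, 0], "translation": [0, 0, 0], "fingers": 1},
    {"rot": [0, 0, 0], "translation": [0, 0, 0], "fingers": -1},
    {"rot": [0, 0, 0], "translation": [0, 0, 0], "fingers": -1},
    {"rot": [0, 0, 0], "translation": [0, 0, 0], "fingers": -1},
    {"rot": [0, 0, 0], "translation": [0, 0, 0], "fingers": -1},
    {"rot": [0, 0, 0], "translation": [0, 0, 0], "fingers": -1},
  ],
)

```text
clock: 12.57
eef_pos: [610.3, -99.4, 16.8]
ee_rot: [-2.188, -2.254, 0.0]
wrist_force: [-0.1, 0.1, -0.0]
finger_gap: 85.2
grasp_force: 0.0
```

>>> servo_tool(
  targets=[
    {"rot": [0, 0, 0], "translation": [0, 0, -10], "fingers": -1},
    {"rot": [0, 0, 0], "translation": [0, 0, -18], "fingers": -1},
    {"rot": [0, 0, 0], "translation": [0, 0, -18], "fingers": -1},
    {"rot": [0, 0, 0], "translation": [0, 0, -18], "fingers": -1},
    {"rot": [0, 0, 0], "translation": [0, 0, -18], "fingers": -1},
    {"rot": [0, 0, 0], "translation": [0, 0, -18], "fingers": -1},
    {"rot": [0, 0, 0], "translation": [0, 0, -18], "fingers": -1},
    {"rot": [0, 0, 0], "translation": [0, 0, -18], "fingers": -1},
    {"rot": [0, 0, 0], "translation": [0, 0, -18], "fingers": -1},
    {"rot": [0, 0, 0], "translation": [0, 0, 0], "fingers": -1},
    {"rot": [0, 0, 0], "translation": [0, 0, 0], "fingers": -1},
  ],
)

```text
clock: 13.48
eef_pos: [610.9, -99.5, 172.4]
ee_rot: [2.187, 2.253, 0.002]
wrist_force: [-0.1, -0.4, 0.3]
finger_gap: 85.4
grasp_force: 0.0
```

```bash
python3 -c "
from h import *
to(448.7,-407,70,1.7)"
```

```text
t 13.4833 pos [610.9 -99.5 172.4] phi 1.69 tilt [ 2.4e-03 -4.0e-04 -1.0e+00] q [-0.16  0.24  0.2   1.54 -0.    1.38] gap 85.4 F [-0.1 -0.4  0.3]
rz -0.01 then d tool -302.6 -171.3 102.4
```

>>> servo_tool(
  targets=[
    {"rot": [0, 0, 0], "translation": [-20.2, -11.4, 0], "fingers": -1},
    {"rot": [0, 0, 0], "translation": [-20.2, -11.4, 0], "fingers": -1},
    {"rot": [0, 0, 0], "translation": [-20.2, -11.4, 0], "fingers": -1},
    {"rot": [0, 0, 0], "translation": [-20.2, -11.4, 0], "fingers": -1},
    {"rot": [0, 0, 0], "translation": [-20.2, -11.4, 0], "fingers": -1},
    {"rot": [0, 0, 0], "translation": [-20.2, -11.4, 0], "fingers": -1},
    {"rot": [0, 0, 0], "translation": [-20.2, -11.4, 0], "fingers": -1},
    {"rot": [0, 0, 0], "translation": [-20.2, -11.4, 0], "fingers": -1},
    {"rot": [0, 0, 0], "translation": [-20.2, -11.4, 0], "fingers": -1},
    {"rot": [0, 0, 0], "translation": [-20.2, -11.4, 0], "fingers": -1},
    {"rot": [0, 0, 0], "translation": [-20.2, -11.4, 0], "fingers": -1},
    {"rot": [0, 0, 0], "translation": [-20.2, -11.4, 0], "fingers": -1},
  ],
)

```text
clock: 14.48
eef_pos: [479.7, -346.4, 169.7]
ee_rot: [-2.187, -2.253, 0.0]
wrist_force: [-0.3, -0.4, -1.0]
finger_gap: 85.6
grasp_force: 0.0
```

>>> servo_tool(
  targets=[
    {"rot": [0, 0, 0], "translation": [-20.2, -11.4, 0], "fingers": -1},
    {"rot": [0, 0, 0], "translation": [-20.2, -11.4, 0], "fingers": -1},
    {"rot": [0, 0, 0], "translation": [-20.2, -11.4, 0], "fingers": -1},
    {"rot": [0, 0, 0], "translation": [0, 0, 0], "fingers": -1},
    {"rot": [0, 0, 0], "translation": [0, 0, 0], "fingers": -1},
    {"rot": [0, 0, 0], "translation": [0, 0, 0], "fingers": -1},
  ],
)

```text
clock: 14.98
eef_pos: [448.3, -406.8, 170.1]
ee_rot: [-2.188, -2.253, -0.0]
wrist_force: [0.6, 0.5, -0.2]
finger_gap: 85.6
grasp_force: 0.0
```

```bash
python3 -c "
from h import *
to(449.2,-408,70,1.7)
snap('wrist','w2')"
```

```text
t 14.9833 pos [ 448.3 -406.8  170.1] phi 1.67 tilt [-8.e-04  1.e-03 -1.e+00] q [-0.74  0.21  0.16  1.53  0.    0.8 ] gap 85.6 F [ 0.6  0.5 -0.2]
rz -0.03 then d tool -1.2 0.9 100.1
```

View pics/w2.png

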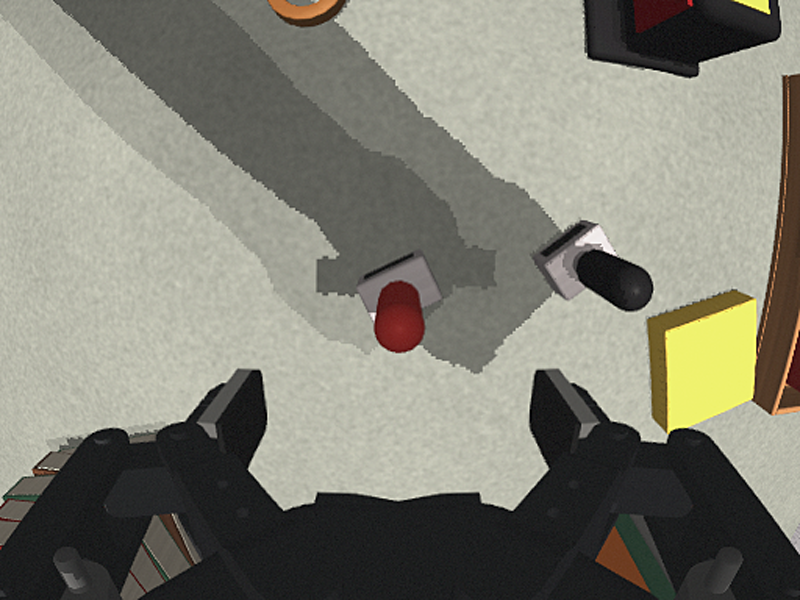

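The red handle (399,318) is centred between the fingers, and the black stamp (615,280) is clear to the right. I descend.

>>> servo_tool(
  targets=[
    {"rot": [0, 0, 0], "translation": [-1.2, 0.9, 8], "fingers": -1},
    {"rot": [0, 0, 0], "translation": [0, 0, 15], "fingers": -1},
    {"rot": [0, 0, 0], "translation": [0, 0, 15], "fingers": -1},
    {"rot": [0, 0, 0], "translation": [0, 0, 15], "fingers": -1},
    {"rot": [0, 0, 0], "translation": [0, 0, 15], "fingers": -1},
    {"rot": [0, 0, 0], "translation": [0, 0, 15], "fingers": -1},
    {"rot": [0, 0, 0], "translation": [0, 0, 10], "fingers": -1},
    {"rot": [0, 0, 0], "translation": [0, 0, 5], "fingers": -1},
    {"rot": [0, 0, 0], "translation": [0, 0, 2], "fingers": -1},
    {"rot": [0, 0, 0], "translation": [0, 0, 0], "fingers": -1},
    {"rot": [0, 0, 0], "translation": [0, 0, 0], "fingers": -1},
  ],
)

```text
clock: 15.95
eef_pos: [449.7, -408.6, 71.7]
ee_rot: [2.188, 2.253, 0.0]
wrist_force: [0.2, 0.4, -0.2]
finger_gap: 85.1
grasp_force: 0.0
```

```bash
python3 -c "
from h import *
to(449.2,-408,70,1.7)"
```

```text
t 15.95 pos [ 449.7 -408.6   71.7] phi 1.7 tilt [ 8.e-04 -7.e-04 -1.e+00] q [-0.74  0.22 -0.    1.34  0.    0.8 ] gap 85.1 F [ 0.2  0.4 -0.2]
rz -0.0 then d tool 0.6 -0.5 1.7
```

>>> servo_tool(
  targets=[
    {"rot": [0, 0, 0], "translation": [0, 0, 0], "fingers": 1},
    {"rot": [0, 0, 0], "translation": [0, 0, 0], "fingers": 1},
    {"rot": [0, 0, 0], "translation": [0, 0, 0], "fingers": 1},
    {"rot": [0, 0, 0], "translation": [0, 0, 0], "fingers": 1},
    {"rot": [0, 0, 0], "translation": [0, 0, 0], "fingers": 1},
    {"rot": [0, 0, 0], "translation": [0, 0, 0], "fingers": 1},
    {"rot": [0, 0, 0], "translation": [0, 0, 0], "fingers": 1},
    {"rot": [0, 0, 0], "translation": [0, 0, 0], "fingers": 1},
    {"rot": [0, 0, 0], "translation": [0, 0, 0], "fingers": 1},
    {"rot": [0, 0, 0], "translation": [0, 0, 0], "fingers": 1},
  ],
)

```text
clock: 16.78
eef_pos: [449.3, -408.6, 71.1]
ee_rot: [2.188, 2.254, -0.0]
wrist_force: [-1.3, 0.2, 2.4]
finger_gap: 22.9
grasp_force: 39.2
```

>>> servo_tool(
  targets=[
    {"rot": [0, 0, 0], "translation": [0, 0, -5], "fingers": 1},
    {"rot": [0, 0, 0], "translation": [0, 0, -12], "fingers": 1},
    {"rot": [0, 0, 0], "translation": [0, 0, -15], "fingers": 1},
    {"rot": [0, 0, 0], "translation": [0, 0, -15], "fingers": 1},
    {"rot": [0, 0, 0], "translation": [0, 0, -15], "fingers": 1},
    {"rot": [0, 0, 0], "translation": [0, 0, -15], "fingers": 1},
    {"rot": [0, 0, 0], "translation": [0, 0, -13], "fingers": 1},
    {"rot": [0, 0, 0], "translation": [0, 0, 0], "fingers": 1},
    {"rot": [0, 0, 0], "translation": [0, 0, 0], "fingers": 1},
  ],
)

```text
clock: 17.53
eef_pos: [449.6, -408.7, 161.7]
ee_rot: [2.187, 2.253, 0.0]
wrist_force: [0.0, -0.6, -2.4]
finger_gap: 23.0
grasp_force: 39.3
```

```bash
python3 -c "
from h import *
to(607.4,10.4,90,1.7)"
```

```text
t 17.5333 pos [ 449.6 -408.7  161.7] phi 1.69 tilt [ 1.e-03 -9.e-04 -1.e+00] q [-0.74  0.21  0.15  1.51 -0.    0.8 ] gap 23.0 F [ 0.  -0.6 -2.4]
rz -0.01 then d tool 414.3 170.2 71.7
```

>>> servo_tool(
  targets=[
    {"rot": [0, 0, 0], "translation": [19.7, 8.1, 0], "fingers": 1},
    {"rot": [0, 0, 0], "translation": [19.7, 8.1, 0], "fingers": 1},
    {"rot": [0, 0, 0], "translation": [19.7, 8.1, 0], "fingers": 1},
    {"rot": [0, 0, 0], "translation": [19.7, 8.1, 0], "fingers": 1},
    {"rot": [0, 0, 0], "translation": [19.7, 8.1, 0], "fingers": 1},
    {"rot": [0, 0, 0], "translation": [19.7, 8.1, 0], "fingers": 1},
    {"rot": [0, 0, 0], "translation": [19.7, 8.1, 0], "fingers": 1},
    {"rot": [0, 0, 0], "translation": [19.7, 8.1, 0], "fingers": 1},
    {"rot": [0, 0, 0], "translation": [19.7, 8.1, 0], "fingers": 1},
    {"rot": [0, 0, 0], "translation": [19.7, 8.1, 0], "fingers": 1},
  ],
)

```text
clock: 18.37
eef_pos: [524.3, -207.9, 159.6]
ee_rot: [-2.187, -2.253, 0.001]
wrist_force: [0.3, -0.0, -2.4]
finger_gap: 22.8
grasp_force: 39.3
```

```bash
cat >> h.py <<'E'
def meas(c,x,y,w,zl,zh):
    R=cv2.Rodrigues(c['rotation'])[0]; v,u=np.mgrid[0:384,0:512]
    P=(c['eye']+(np.dstack([(u-c['cx'])/c['fx'],-(v-c['cy'])/c['fy'],-np.ones(u.shape)])*c['depth'][...,None])@R.T).reshape(-1,3)
    Q=P[(abs(P[:,0]-x)<w)&(abs(P[:,1]-y)<w)&(P[:,2]>zl)&(P[:,2]<zh)]
    if len(Q)<20: return len(Q)
    r=cv2.minAreaRect(Q[:,:2].astype(np.float32)); return len(Q),Q.mean(0).round(1),np.round(r[0],1),np.round(r[1],1),round(r[2],1)
E
python3 -c "
from h import *
c=snap('top','top2')
print('pad',meas(c,607,10,60,9,30)); print('bell',meas(c,611,-100,40,20,60)); print('black',meas(c,563,-384,40,22,36))
to(607.4,10.4,90,1.7)"
```

```text
pad (796, array([605. ,   9.6,  19.3]), array([607.3,   9.5]), array([96.9, 64. ]), 2.2)
bell (367, array([607.1, -97.6,  40.1]), array([610.2, -99. ]), array([55.5, 55.4]), 21.0)
black 0
t 18.4167 pos [ 525.3 -205.1  159.6] phi 1.79 tilt [-0.0012  0.0021 -1.    ] q [-0.37  0.11  0.03  1.5   0.    1.17] gap 23.1 F [ 1.1  3.3 -1.4]
rz 0.09 then d tool 213.0 88.4 69.6
```

>>> servo_tool(
  targets=[
    {"rot": [0, 0, 0], "translation": [19.3, 8, 0], "fingers": 1},
    {"rot": [0, 0, 0], "translation": [19.3, 8, 0], "fingers": 1},
    {"rot": [0, 0, 0], "translation": [19.3, 8, 0], "fingers": 1},
    {"rot": [0, 0, 0], "translation": [19.3, 8, 0], "fingers": 1},
    {"rot": [0, 0, 0], "translation": [19.3, 8, 0], "fingers": 1},
    {"rot": [0, 0, 0], "translation": [19.3, 8, 0], "fingers": 1},
    {"rot": [0, 0, 0], "translation": [19.3, 8, 0], "fingers": 1},
    {"rot": [0, 0, 0], "translation": [19.3, 8, 0], "fingers": 1},
    {"rot": [0, 0, 0], "translation": [19.3, 8, 0], "fingers": 1},
    {"rot": [0, 0, 0], "translation": [19.3, 8, 0], "fingers": 1},
    {"rot": [0, 0, 0], "translation": [19.3, 8, 0], "fingers": 1},
    {"rot": [0, 0, 0], "translation": [0, 0, 0], "fingers": 1},
  ],
)

```text
clock: 19.42
eef_pos: [606.6, 8.5, 159.3]
ee_rot: [-2.184, -2.255, 0.001]
wrist_force: [0.1, -0.5, -1.5]
finger_gap: 23.0
grasp_force: 39.4
```

>>> servo_tool(
  targets=[
    {"rot": [0, 0, 0], "translation": [0, 0, 10], "fingers": 1},
    {"rot": [0, 0, 0], "translation": [0, 0, 15], "fingers": 1},
    {"rot": [0, 0, 0], "translation": [0, 0, 15], "fingers": 1},
    {"rot": [0, 0, 0], "translation": [0, 0, 10], "fingers": 1},
    {"rot": [0, 0, 0], "translation": [0, 0, 5], "fingers": 1},
    {"rot": [0, 0, 0], "translation": [0, 0, 0], "fingers": 1},
    {"rot": [0, 0, 0], "translation": [0, 0, 0], "fingers": 1},
  ],
)

```text
clock: 20.0
eef_pos: [606.0, 5.2, 105.9]
ee_rot: [-2.189, -2.253, 0.0]
wrist_force: [0.8, -0.1, -0.8]
finger_gap: 23.2
grasp_force: 39.4
```

```bash
python3 -c "
from h import *
to(607.3,9.8,89.3,1.7)
snap('scene','s2')"
```

```text
t 20.0 pos [606.    5.2 105.9] phi 1.66 tilt [-2.e-04 -1.e-04 -1.e+00] q [ 0.01  0.21  0.05  1.41 -0.    1.55] gap 23.2 F [ 0.8 -0.1 -0.8]
rz -0.04 then d tool 4.6 1.4 16.6
```

View pics/s2.png

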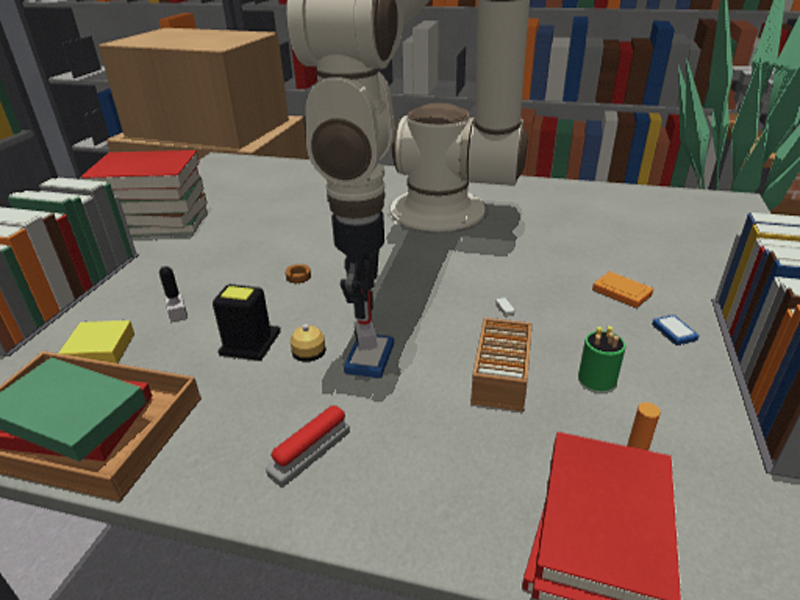

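```bash
python3 -c "
import cv2
i=cv2.imread('pics/s2.png')[240:400,270:470]; cv2.imwrite('pics/s2c.png',cv2.resize(i,(750,600),interpolation=cv2.INTER_CUBIC))"
```

View pics/s2c.png

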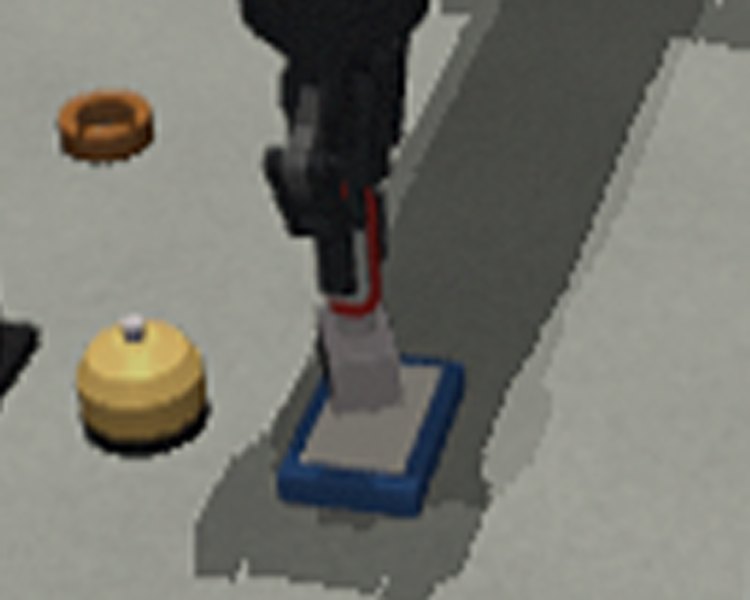

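The stamp hangs upright about 17 mm above the pad, and the bell stands to its left. I lower the stamp.

>>> servo_tool(
  targets=[
    {"rot": [0, 0, 0], "translation": [2.3, 0.7, 5], "fingers": 1},
    {"rot": [0, 0, 0], "translation": [2.3, 0.7, 5], "fingers": 1},
    {"rot": [0, 0, 0], "translation": [0, 0, 3], "fingers": 1},
    {"rot": [0, 0, 0], "translation": [0, 0, 1.5], "fingers": 1},
    {"rot": [0, 0, 0], "translation": [0, 0, 0], "fingers": 1},
    {"rot": [0, 0, 0], "translation": [0, 0, 0], "fingers": 1},
  ],
)

```text
clock: 20.55
eef_pos: [607.4, 10.3, 91.3]
ee_rot: [-2.188, -2.254, 0.0]
wrist_force: [-0.1, -0.4, -0.9]
finger_gap: 23.2
grasp_force: 39.4
```

```bash
python3 -c "
from h import *
to(607.3,9.8,89.1,1.7)"
```

```text
t 20.55 pos [607.4  10.3  91.3] phi 1.69 tilt [-2.e-04 -0.e+00 -1.e+00] q [ 0.02  0.22  0.03  1.38 -0.    1.56] gap 23.2 F [-0.1 -0.4 -0.9]
rz -0.01 then d tool -0.5 -0.1 2.2
```

>>> servo_tool(
  targets=[
    {"rot": [0, 0, 0], "translation": [0, 0, 1], "fingers": 1},
    {"rot": [0, 0, 0], "translation": [0, 0, 1.2], "fingers": 1},
    {"rot": [0, 0, 0], "translation": [0, 0, 0], "fingers": 1},
    {"rot": [0, 0, 0], "translation": [0, 0, 0], "fingers": 1},
    {"rot": [0, 0, 0], "translation": [0, 0, 0], "fingers": 1},
  ],
)

```text
clock: 20.97
eef_pos: [607.4, 10.3, 89.2]
ee_rot: [2.188, 2.254, 0.0]
wrist_force: [0.3, -0.6, -1.7]
finger_gap: 23.0
grasp_force: 39.5
```

>>> servo_tool(
  targets=[
    {"rot": [0, 0, 0], "translation": [0, 0, 0], "fingers": 0.2},
    {"rot": [0, 0, 0], "translation": [0, 0, 0], "fingers": 0},
    {"rot": [0, 0, 0], "translation": [0, 0, 0], "fingers": -1},
    {"rot": [0, 0, 0], "translation": [0, 0, 0], "fingers": -1},
    {"rot": [0, 0, 0], "translation": [0, 0, 0], "fingers": -1},
    {"rot": [0, 0, 0], "translation": [0, 0, 0], "fingers": -1},
    {"rot": [0, 0, 0], "translation": [0, 0, 0], "fingers": -1},
    {"rot": [0, 0, 0], "translation": [0, 0, 0], "fingers": -1},
  ],
)

```text
clock: 21.63
eef_pos: [607.4, 10.3, 89.2]
ee_rot: [-2.188, -2.254, -0.0]
wrist_force: [0.1, -0.5, -0.2]
finger_gap: 85.6
grasp_force: 0.0
```

>>> servo_tool(
  targets=[
    {"rot": [0, 0, 0], "translation": [0, 0, -8], "fingers": -1},
    {"rot": [0, 0, 0], "translation": [0, 0, -15], "fingers": -1},
    {"rot": [0, 0, 0], "translation": [0, 0, -15], "fingers": -1},
    {"rot": [0, 0, 0], "translation": [0, 0, -15], "fingers": -1},
    {"rot": [0, 0, 0], "translation": [0, 0, -15], "fingers": -1},
    {"rot": [0, 0, 0], "translation": [0, 0, -15], "fingers": -1},
    {"rot": [0, 0, 0], "translation": [0, 0, 0], "fingers": -1},
    {"rot": [0, 0, 0], "translation": [0, 0, 0], "fingers": -1},
  ],
)

```text
clock: 22.3
eef_pos: [607.9, 10.3, 173.1]
ee_rot: [2.188, 2.253, 0.002]
wrist_force: [-0.1, 0.6, -0.5]
finger_gap: 85.4
grasp_force: 0.0
```

```bash
python3 -c "
from h import *
to(571,379,45,1.7)"
```

```text
t 22.3 pos [607.9  10.3 173.1] phi 1.69 tilt [ 0.0019  0.     -1.    ] q [ 0.02  0.21  0.17  1.53 -0.    1.56] gap 85.4 F [-0.1  0.6 -0.5]
rz -0.01 then d tool 369.7 -26.0 128.1
```

>>> servo_tool(
  targets=[
    {"rot": [0, 0, 0], "translation": [20.5, -1.4, 0], "fingers": -1},
    {"rot": [0, 0, 0], "translation": [20.5, -1.4, 0], "fingers": -1},
    {"rot": [0, 0, 0], "translation": [20.5, -1.4, 0], "fingers": -1},
    {"rot": [0, 0, 0], "translation": [20.5, -1.4, 0], "fingers": -1},
    {"rot": [0, 0, 0], "translation": [20.5, -1.4, 0], "fingers": -1},
    {"rot": [0, 0, 0], "translation": [20.5, -1.4, 0], "fingers": -1},
    {"rot": [0, 0, 0], "translation": [20.5, -1.4, 0], "fingers": -1},
    {"rot": [0, 0, 0], "translation": [20.5, -1.4, 0], "fingers": -1},
    {"rot": [0, 0, 0], "translation": [20.5, -1.4, 0], "fingers": -1},
    {"rot": [0, 0, 0], "translation": [20.5, -1.4, 0], "fingers": -1},
    {"rot": [0, 0, 0], "translation": [20.5, -1.4, 0], "fingers": -1},
    {"rot": [0, 0, 0], "translation": [20.5, -1.4, 0], "fingers": -1},
  ],
)

```text
clock: 23.3
eef_pos: [582.8, 256.5, 170.8]
ee_rot: [-2.188, -2.253, 0.003]
wrist_force: [-0.3, -0.1, 0.8]
finger_gap: 85.4
grasp_force: 0.0
```

>>> servo_tool(
  targets=[
    {"rot": [0, 0, 0], "translation": [20.5, -1.4, 0], "fingers": -1},
    {"rot": [0, 0, 0], "translation": [20.5, -1.4, 0], "fingers": -1},
    {"rot": [0, 0, 0], "translation": [20.5, -1.4, 0], "fingers": -1},
    {"rot": [0, 0, 0], "translation": [20.5, -1.4, 0], "fingers": -1},
    {"rot": [0, 0, 0], "translation": [20.5, -1.4, 0], "fingers": -1},
    {"rot": [0, 0, 0], "translation": [20.5, -1.4, 0], "fingers": -1},
    {"rot": [0, 0, 0], "translation": [0, 0, 0], "fingers": -1},
    {"rot": [0, 0, 0], "translation": [0, 0, 0], "fingers": -1},
    {"rot": [0, 0, 0], "translation": [0, 0, 0], "fingers": -1},
  ],
)

```text
clock: 24.05
eef_pos: [571.2, 377.9, 171.2]
ee_rot: [-2.188, -2.254, 0.002]
wrist_force: [0.0, -1.1, 0.1]
finger_gap: 85.3
grasp_force: 0.0
```

```bash
python3 -c "
from h import *
to(571.3,379.3,45,1.7)
c=snap('top','top3')
print('pad',meas(c,607,10,60,9,25)); print('bell',meas(c,611,-100,40,20,60)); print('black',meas(c,563,-384,40,22,36)); print('handle',meas(c,607,10,40,65,130))
print('foot',meas(c,607,10,40,42,54))"
```

```text
t 24.05 pos [571.2 377.9 171.2] phi 1.69 tilt [-0.0012 -0.001  -1.    ] q [ 0.58  0.41  0.42  1.58 -0.    2.13] gap 85.3 F [ 0.  -1.1  0.1]
rz -0.01 then d tool 1.4 0.2 126.2
pad (534, array([598.7,  10.6,  19.1]), array([606.7,   9.5]), array([95.5, 63.9]), 2.1)
bell (367, array([607. , -97.6,  40.1]), array([ 610.6, -100.1]), array([55.2, 55.3]), 40.8)
black (155, array([ 561.3, -381.7,   30.5]), array([ 563.3, -385. ]), array([44.5, 31.1]), 39.8)
handle (117, array([603. ,  10.1, 107.1]), array([605.8,   9.7]), array([20.7, 22.1]), 7.8)
foot (116, array([600.2,   9.7,  48.5]), array([607.6,   9.3]), array([44.7, 30.8]), 26.3)
```

The stamp stands upright at the pad's centre, and the black stamp hasn't moved. Next is the pot.

>>> servo_tool(
  targets=[
    {"rot": [0, 0, 0], "translation": [1.4, 0.2, 10], "fingers": -1},
    {"rot": [0, 0, 0], "translation": [0, 0, 15], "fingers": -1},
    {"rot": [0, 0, 0], "translation": [0, 0, 15], "fingers": -1},
    {"rot": [0, 0, 0], "translation": [0, 0, 15], "fingers": -1},
    {"rot": [0, 0, 0], "translation": [0, 0, 15], "fingers": -1},
    {"rot": [0, 0, 0], "translation": [0, 0, 15], "fingers": -1},
    {"rot": [0, 0, 0], "translation": [0, 0, 15], "fingers": -1},
    {"rot": [0, 0, 0], "translation": [0, 0, 15], "fingers": -1},
    {"rot": [0, 0, 0], "translation": [0, 0, 8], "fingers": -1},
    {"rot": [0, 0, 0], "translation": [0, 0, 2], "fingers": -1},
    {"rot": [0, 0, 0], "translation": [0, 0, 0], "fingers": -1},
    {"rot": [0, 0, 0], "translation": [0, 0, 0], "fingers": -1},
  ],
)

```text
clock: 25.1
eef_pos: [571.9, 379.7, 47.9]
ee_rot: [2.189, 2.253, 0.001]
wrist_force: [-0.4, -0.0, -0.0]
finger_gap: 85.3
grasp_force: 0.0
```

>>> servo_tool(
  targets=[
    {"rot": [0, 0, 0], "translation": [0, 0, 0], "fingers": 1},
    {"rot": [0, 0, 0], "translation": [0, 0, 0], "fingers": 1},
    {"rot": [0, 0, 0], "translation": [0, 0, 0], "fingers": 1},
    {"rot": [0, 0, 0], "translation": [0, 0, 0], "fingers": 1},
    {"rot": [0, 0, 0], "translation": [0, 0, 0], "fingers": 1},
    {"rot": [0, 0, 0], "translation": [0, 0, 0], "fingers": 1},
    {"rot": [0, 0, 0], "translation": [0, 0, 0], "fingers": 1},
  ],
)

```text
clock: 25.68
eef_pos: [572.0, 380.1, 48.4]
ee_rot: [2.188, 2.254, 0.003]
wrist_force: [0.8, -0.0, 5.7]
finger_gap: 59.1
grasp_force: 43.4
```

```bash
python3 -c "
from h import *
to(604.1,120.1,150,1.7)"
```

```text
t 25.6833 pos [572.  380.1  48.4] phi 1.69 tilt [ 0.0015  0.001  -1.    ] q [0.59 0.42 0.2  1.35 0.   2.13] gap 59.1 F [ 0.8 -0.   5.7]
rz -0.01 then d tool -260.9 24.4 -101.6
```

>>> servo_tool(
  targets=[
    {"rot": [0, 0, 0], "translation": [0, 0, -5], "fingers": 1},
    {"rot": [0, 0, 0], "translation": [0, 0, -12], "fingers": 1},
    {"rot": [0, 0, 0], "translation": [0, 0, -15], "fingers": 1},
    {"rot": [0, 0, 0], "translation": [0, 0, -15], "fingers": 1},
    {"rot": [0, 0, 0], "translation": [0, 0, -15], "fingers": 1},
    {"rot": [0, 0, 0], "translation": [0, 0, -15], "fingers": 1},
    {"rot": [0, 0, 0], "translation": [0, 0, -15], "fingers": 1},
    {"rot": [0, 0, 0], "translation": [0, 0, -10], "fingers": 1},
    {"rot": [0, 0, 0], "translation": [0, 0, 0], "fingers": 1},
    {"rot": [0, 0, 0], "translation": [-18.6, 1.7, 0], "fingers": 1},
    {"rot": [0, 0, 0], "translation": [-18.6, 1.7, 0], "fingers": 1},
    {"rot": [0, 0, 0], "translation": [-18.6, 1.7, 0], "fingers": 1},
  ],
)

```text
clock: 26.68
eef_pos: [577.9, 323.6, 148.2]
ee_rot: [-2.187, -2.255, 0.002]
wrist_force: [0.2, -0.4, -2.5]
finger_gap: 59.4
grasp_force: 43.4
```

>>> servo_tool(
  targets=[
    {"rot": [0, 0, 0], "translation": [-18.6, 1.7, 0], "fingers": 1},
    {"rot": [0, 0, 0], "translation": [-18.6, 1.7, 0], "fingers": 1},
    {"rot": [0, 0, 0], "translation": [-18.6, 1.7, 0], "fingers": 1},
    {"rot": [0, 0, 0], "translation": [-18.6, 1.7, 0], "fingers": 1},
    {"rot": [0, 0, 0], "translation": [-18.6, 1.7, 0], "fingers": 1},
    {"rot": [0, 0, 0], "translation": [-18.6, 1.7, 0], "fingers": 1},
    {"rot": [0, 0, 0], "translation": [-18.6, 1.7, 0], "fingers": 1},
    {"rot": [0, 0, 0], "translation": [-18.6, 1.7, 0], "fingers": 1},
    {"rot": [0, 0, 0], "translation": [-18.6, 1.7, 0], "fingers": 1},
    {"rot": [0, 0, 0], "translation": [-18.6, 1.7, 0], "fingers": 1},
    {"rot": [0, 0, 0], "translation": [0, 0, 0], "fingers": 1},
    {"rot": [0, 0, 0], "translation": [0, 0, 0], "fingers": 1},
  ],
)

```text
clock: 27.68
eef_pos: [600.6, 138.0, 148.6]
ee_rot: [-2.19, -2.252, 0.001]
wrist_force: [-0.4, 0.1, -0.6]
finger_gap: 59.4
grasp_force: 43.4
```

```bash
python3 -c "
from h import *
to(604.1,120.1,48.3,1.7)"
```

```text
t 27.6833 pos [600.6 138.  148.6] phi 1.6 tilt [-8.e-04 -1.e-04 -1.e+00] q [0.23 0.23 0.15 1.49 0.   1.77] gap 59.4 F [-0.4  0.1 -0.6]
rz -0.1 then d tool -18.0 2.9 100.3
```

>>> servo_tool(
  targets=[
    {"rot": [0, 0, 0], "translation": [-9, 1.5, 0], "fingers": 1},
    {"rot": [0, 0, 0], "translation": [-9, 1.4, 5], "fingers": 1},
    {"rot": [0, 0, 0], "translation": [0, 0, 15], "fingers": 1},
    {"rot": [0, 0, 0], "translation": [0, 0, 15], "fingers": 1},
    {"rot": [0, 0, 0], "translation": [0, 0, 15], "fingers": 1},
    {"rot": [0, 0, 0], "translation": [0, 0, 15], "fingers": 1},
    {"rot": [0, 0, 0], "translation": [0, 0, 12], "fingers": 1},
    {"rot": [0, 0, 0], "translation": [0, 0, 10], "fingers": 1},
    {"rot": [0, 0, 0], "translation": [0, 0, 6], "fingers": 1},
    {"rot": [0, 0, 0], "translation": [0, 0, 0], "fingers": 1},
    {"rot": [0, 0, 0], "translation": [0, 0, 0], "fingers": 1},
  ],
)

```text
clock: 28.6
eef_pos: [604.2, 120.9, 56.3]
ee_rot: [2.188, 2.254, 0.0]
wrist_force: [0.9, 0.4, -1.1]
finger_gap: 59.1
grasp_force: 43.4
```

```bash
python3 -c "
from h import *
to(604.1,120.1,48.3,1.7)"
```

```text
t 28.6 pos [604.2 120.9  56.3] phi 1.7 tilt [ 0. -0. -1.] q [ 0.2   0.25 -0.    1.32 -0.    1.74] gap 59.1 F [ 0.9  0.4 -1.1]
rz -0.0 then d tool -0.8 -0.2 8.0
```

>>> servo_tool(
  targets=[
    {"rot": [0, 0, 0], "translation": [0, 0, 3], "fingers": 1},
    {"rot": [0, 0, 0], "translation": [0, 0, 3], "fingers": 1},
    {"rot": [0, 0, 0], "translation": [0, 0, 1.5], "fingers": 1},
    {"rot": [0, 0, 0], "translation": [0, 0, 0.7], "fingers": 1},
    {"rot": [0, 0, 0], "translation": [0, 0, 0], "fingers": 1},
    {"rot": [0, 0, 0], "translation": [0, 0, 0], "fingers": 1},
  ],
)

```text
clock: 29.1
eef_pos: [604.3, 120.9, 48.4]
ee_rot: [2.188, 2.254, 0.001]
wrist_force: [-2.0, -0.1, 2.4]
finger_gap: 59.2
grasp_force: 43.6
```

>>> servo_tool(
  targets=[
    {"rot": [0, 0, 0], "translation": [0, 0, 0], "fingers": -1},
    {"rot": [0, 0, 0], "translation": [0, 0, 0], "fingers": -1},
    {"rot": [0, 0, 0], "translation": [0, 0, 0], "fingers": -1},
    {"rot": [0, 0, 0], "translation": [0, 0, 0], "fingers": -1},
    {"rot": [0, 0, 0], "translation": [0, 0, -8], "fingers": -1},
    {"rot": [0, 0, 0], "translation": [0, 0, -15], "fingers": -1},
    {"rot": [0, 0, 0], "translation": [0, 0, -15], "fingers": -1},
    {"rot": [0, 0, 0], "translation": [0, 0, -15], "fingers": -1},
    {"rot": [0, 0, 0], "translation": [0, 0, -15], "fingers": -1},
    {"rot": [0, 0, 0], "translation": [0, 0, -15], "fingers": -1},
    {"rot": [0, 0, 0], "translation": [0, 0, -15], "fingers": -1},
    {"rot": [0, 0, 0], "translation": [0, 0, -15], "fingers": -1},
  ],
)

```text
clock: 30.1
eef_pos: [604.2, 120.8, 162.4]
ee_rot: [2.188, 2.254, 0.001]
wrist_force: [-0.2, -0.0, -0.6]
finger_gap: 85.4
grasp_force: 0.0
```

>>> servo_tool(
  targets=[
    {"rot": [0, 0, 0], "translation": [10, -20, 0], "fingers": -1},
    {"rot": [0, 0, 0], "translation": [10, -20, 0], "fingers": -1},
    {"rot": [0, 0, 0], "translation": [10, -20, 0], "fingers": -1},
    {"rot": [0, 0, 0], "translation": [10, -20, 0], "fingers": -1},
    {"rot": [0, 0, 0], "translation": [10, -20, 0], "fingers": -1},
    {"rot": [0, 0, 0], "translation": [10, -20, 0], "fingers": -1},
    {"rot": [0, 0, 0], "translation": [10, -20, 0], "fingers": -1},
    {"rot": [0, 0, 0], "translation": [10, -20, 0], "fingers": -1},
    {"rot": [0, 0, 0], "translation": [10, -20, 0], "fingers": -1},
    {"rot": [0, 0, 0], "translation": [0, 0, 0], "fingers": -1},
    {"rot": [0, 0, 0], "translation": [0, 0, 0], "fingers": -1},
    {"rot": [0, 0, 0], "translation": [0, 0, 0], "fingers": -1},
  ],
)

```text
clock: 31.1
eef_pos: [422.0, 205.5, 161.6]
ee_rot: [2.188, 2.254, 0.001]
wrist_force: [0.7, -0.1, 1.4]
finger_gap: 85.9
grasp_force: 0.0
```

```bash
python3 -c "
from h import *
to(604.1,120.1,48.3,1.7)
c=snap('top','top4')
print('pad',meas(c,607,10,60,9,25)); print('pot',meas(c,604,120,40,60,110)); print('bell',meas(c,611,-100,40,20,60)); print('black',meas(c,563,-384,40,22,36)); print('handle',meas(c,607,10,40,65,130))
snap('scene','s4')"
```

```text
t 31.1 pos [422.  205.5 161.6] phi 1.71 tilt [ 1.e-03  3.e-04 -1.e+00] q [ 0.45 -0.12 -0.19  1.5  -0.    1.99] gap 85.9 F [ 0.7 -0.1  1.4]
rz 0.01 then d tool -90.8 179.5 113.3
pad (531, array([598.7,  10.6,  19.1]), array([607.4,   9.5]), array([96.5, 64.3]), 1.7)
pot (434, array([602.3, 121. ,  77.3]), array([604.1, 120.8]), array([58.3, 58.7]), 48.6)
bell (364, array([607.1, -97.6,  40. ]), array([610.6, -99.1]), array([55.1, 54.6]), 23.8)
black (153, array([ 560.9, -381.8,   30.6]), array([ 563.6, -385.2]), array([45.5, 30.8]), 36.2)
handle (115, array([602.9,  10.1, 107.6]), array([605.5,   9.9]), array([23.3, 19.8]), 86.1)
```

View pics/s4.png

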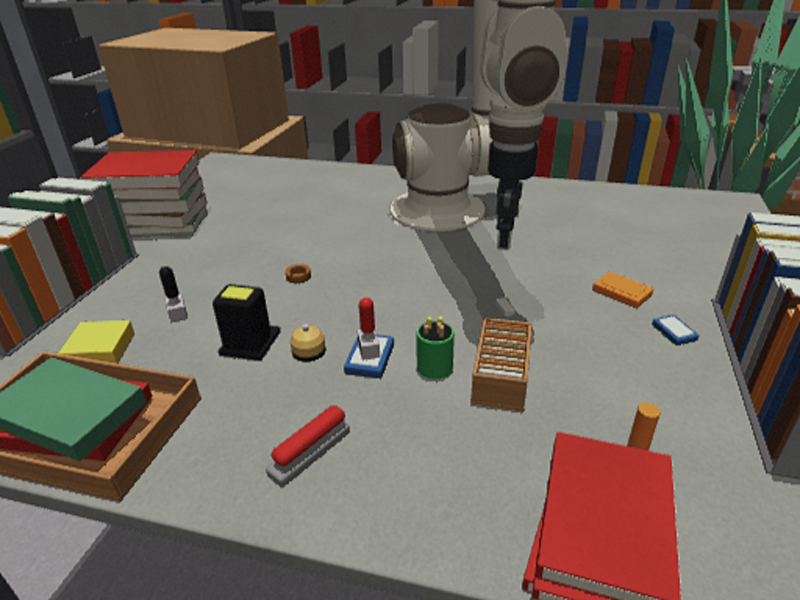

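The picture shows everything in line: reader (245,320), bell (308,342), pad with stamp (369,345), pot (435,350) and tray (503,360). All are upright and clear of the arm, so I hand in.

```bash
python3 -c "
from workcell import robot
print(robot.hand_in())"
```

```text
the job is handed in; nothing more can be done
None
```

The date-stamping place is set up and handed in at about 31 s of robot time; the hand-in returned no verdict, but the last camera measurements put everything upright and within tolerance, with the black stamp unmoved.

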